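# Cap the tube and snap the hood onto the dry bath

### The arm

A 6-joint arm with a two-finger parallel gripper is mounted at the origin on a cart in front of the work surface, level with it; the furniture and walls round the work are solid. World frame = base frame: x ahead of the robot, y to its left, z up, the work surface at z = 0. Lengths are in mm, angles in rad, forces in N, time in s.
With the tool pointing down it reaches from about 350 to 850 mm from the base axis. Payload 8.1 kg.
Tool frame: the origin (TCP) lies between the finger pads; the fingertips stand 17 mm ahead of it and the grasp point (between the pads) lies 2 mm behind it; z points along the fingers, y is the line along which they close (so a half turn about z gives the same grasp; the last joint's range is limited). The gripper opens to 93 mm and grips with 3 to 60 N. Pads are 15 mm wide; open, the fingers measure 128 mm over their backs; the gripper's body (75 mm by 188 mm) begins 65 mm behind the grasp point.
Start: joints at [1.036, 0.13, 1.488, -0, 1.523, -0.085], TCP at [260.851, 540.335, 235.635] pointing down, gripper open.
Joint ranges: [-2.96, 2.96], [-0.89, 2.26], [0.02, 2.5], [-1.34, 4.48], [0, 2.73], [-2.66, 2.66]. Speed limits (rad/s): [2.39, 2.39, 2.79, 3.14, 3.14, 3.14].

### API

Orientations are given as a rotation vector (axis times angle).
In Python, from cell import ctrl gives the robot as it stands.
- The arm moves only by the shell command python3 -m jog 'ROWS' [FORCE]. ROWS is JSON, a list of rows, each an object with "jaw": the closure, from 0 (fully open) to 1 (shut); "delta_pos": the shift along the tool's x, y, z in mm, a list of three; "turn": the turn about the tool's z in rad. In form: [{"jaw": jaw, "delta_pos": [x, y, z], "turn": turn}, ...]. A call has exactly 10 rows; each row shifts and turns the commanded pose from where the row before left it, along the tool's axes as they then stand; what a row does not reach is not made up. A row lasts 1/12 s, in which the tool goes at most 41.7 mm and 7.16 degrees, less where a joint would pass 70% of its speed; a pose out of reach is approached as far as the arm can. A call with a gripper value outside its range is refused whole. The fingers move at their own pace and stop on an object; FORCE is the grip in N (left out, the last holds). Time passes only in rows, so rows that do not move let the fingers close, or fill a call up. It gives the time, the measured TCP pose, the force, the opening and the grip force at its end, in the units of the state.
- ctrl.get_state(): the state, without advancing time (a new reading comes with each control period).
- ctrl.grab_frame(name): name is "scene" or "side" or "wrist"; returns a dict with "image" (420x560x3 uint8, red, green, blue), "fx", "fy", "cx", "cy" (pixels), "rvec" (rotation vector, rad) and "tvec" (3), from world to camera coordinates, as OpenCV has them. Camera axes: x right, y down, z forward; pixel columns grow to the right and rows downward; lengths in mm; the calibration is good to about 2 mm. A picture is of the moment at which its call begins. There is no depth.
- ctrl.close_job(): hands the job in; it is judged then, once.
The state is a dict: "t": time; "joint_positions": joint angles; "joint_velocities": joint speeds; "joint_torque": joint torques, N m; "tcp_pos": TCP position; "tcp_rot": TCP orientation; "ft_force": force on the tool from outside, world axes, zero at the start; "torque": the same for the moment, N m; "gripper_width": finger opening in mm; "gripper_force": force on a finger pad.
Only numpy, scipy, OpenCV 4.12 (cv2) and the standard library are available. Lean on these libraries where they do the work, as an engineer would, in place of code of your own. Each camera call takes 0.05 s, during which the arm holds its last target. There are 200 camera calls.

### The job

Get the little dry bath ready for a heating run: one of the three tubes in its block still has its hinged cap standing half open, so press that cap down until it clicks fully shut. Then take the hood that lies beside the bath, set it squarely over the block, press it down until both catches snap over it, and keep pressing: finish while holding it like that, the gripper still on the hood and pushing it down so that the rubber seal under it stays squeezed flat. Leave the other things on the bench where they are.

Things in the scene. Friction and masses are not known exactly. Their poses are not given: they have to be found in the camera images.
- dry_bath: mini dry bath, fixed to the bench: white housing 160 (x) x 178 (y) mm, sloped control panel at its -x end, flat deck 60 mm up. Behind the panel a black collar, 74 (x) x 118 (y) mm outside, top edges rounded 3 mm, stands 18 mm above the deck round an aluminium block with 2 x 3 wells. Origin: centre of the underside, bench level; x from panel to rear, z up. Does not tip or slide.
- block_centre (a point): centre of the block's top, 76 mm above the bath's underside and 20 mm from its origin towards its +x. The fitted hood's origin is on this vertical, 63 mm above the bath's underside when squeezed flat, about 64 mm if the catches alone hold it. On its way down the skirt drops over the collar from 78 mm, meets the catches at about 74 mm and snaps past them at about 69 mm: it takes some 7 to 12 N, which then suddenly drops.
- catch_left (a joint): lean of the sprung white catch arm at the left (+y) end of the block, in rad: 0 upright, grows outwards as the hood's bead pushes it aside (about 0.07 in passing), back to near 0 when the bead is past. Arm 24 mm wide along x, its round nose 70 mm from the block's centre along y and 21 mm above the deck. Nothing needs to be done to it.
- catch_right (a joint): lean of the sprung white catch arm at the right (-y) end of the block, in rad: 0 upright, grows outwards as the hood's bead pushes it aside (about 0.07 in passing), back to near 0 when the bead is past. Arm 24 mm wide along x, its round nose 70 mm from the block's centre along y and 21 mm above the deck. Nothing needs to be done to it.
- tube_mouth (a point): centre of the rim of the tube whose cap is open, 83 mm above the bath's underside, axes as the bath's. The tubes (17 mm wide, fixed in the block) stand in the three wells of the front row, 34 mm apart along the bath's y; the other two are shut. The hinge is 12.5 mm to the +x side of the mouth. Shut, the cap's flat top is 4.5 mm above this point.
- cap (a joint): hinge angle of the white cap (22 mm disc, 4.5 mm thick, lip reaching 29 mm from the hinge) in rad: 0 shut, larger is more open, up to 1.25. A weak spring holds it half open (start 0.45 to 0.72, its lip 17 to 23 mm above the rim). Pressing straight down over the tube's axis or nearer the lip shuts it: from 0.33 rad the plug resists, with up to 8 to 12 N, then gives way at about 0.2 rad and clicks in; it then stays shut.
- hood: the hood, loose on the bench, right way up: white rectangular cover, open below, 84 (x) x 128 (y) mm outside, 44 mm tall to its flat top, walls 3 mm, so 2 mm play all round on the collar; about 0.16 kg. Either way round fits. A rounded bead along x on each y end wall, 12 mm above the lower edge, passes the catches. Origin: centre of the lower edge plane, z up.
- hood_handle (a point): centre of the top of the hood's grey handle, 71 mm above the hood's origin. The handle is a solid upright rib, 15 mm wide (along the hood's x), 62 mm long (along its y) and 27 mm tall above the hood's flat top, which gives 34 mm of free flat top on each side of it.
- seal (a joint): how far the black rubber seal on the deck round the collar is squeezed, in m: 0 free (its top 5.5 mm above the deck), 0.0025 fully squeezed (then solid). It springs back with about 5 N per mm. The hood's lower edge presses on it. With the hood only held by its catches it reads about 0.0016.
- tip_beaker: clear beaker, 72 mm wide, 88 mm tall, with a few used tips, standing behind the work; origin at the centre of its foot. To be left alone.
- tape_roll: roll of masking tape lying flat, 103 mm wide, 25 mm tall, behind the work; origin at the centre of its underside. To be left alone.
- pen: capped marker pen, 135 mm long, 16 mm thick, lying along y at the front edge of the bench; origin at its middle, underside. To be left alone.
- well_plate: six-well plate with lid, 85 x 127 x 20 mm, at the left of the work; origin at the centre of its underside. To be left alone.

How it is judged:
By the outcome, as a careful person would: the job done as asked, in the order asked, and still so for the second after the job is handed in, while the arm keeps its last pose, push and grip.
It also fails if it takes over 58 s, if anything falls off the work surface, if the arm or the gripper's body presses on something with over 40 N, if the wrist force passes 120 N, or if a joint passes its speed limit or range.

## Working session

There is one attempt and no reset: what is moved stays moved. The work goes in short steps, Python scripts to look and compute and a shell command to move; the robot and the scene stay as the last step left them, time stands still between calls to the robot, and variables do not carry over. Pictures are saved under pics/ and viewed, at most 10 in all, crops included, and the job is handed in when it is done.

```bash
mkdir -p pics; ls
python3 - <<'E'
from cell import ctrl
import cv2,numpy as np
s=ctrl.get_state();print({k:np.round(v,3).tolist() for k,v in s.items()})
for n in("scene","side"):
    f=ctrl.grab_frame(n);cv2.imwrite(f"pics/{n}0.png",cv2.resize(f["image"][:,:,::-1],(800,600),interpolation=cv2.INTER_CUBIC))
    print(n,f["fx"],f["fy"],f["cx"],f["cy"],f["rvec"],f["tvec"])
E
```

```text
pics
{'t': 0.0, 'joint_positions': [1.036, 0.131, 1.489, 0.0, 1.523, -0.085], 'joint_velocities': [0.001, 0.001, 0.0, 0.001, 0.0, -0.0], 'joint_torque': [0.003, -55.985, -49.174, 0.077, 0.036, -0.0], 'tcp_pos': [260.581, 539.855, 234.601], 'tcp_rot': [-0.701, -3.062, 0.003], 'ft_force': [0.423, 0.104, -0.585], 'torque': [0.007, -0.035, 0.002], 'gripper_force': 0.0, 'gripper_width': 93.071}
scene 439.2764322556235 439.2764322556235 283.8395817710865 215.92966697843096 [ 2.1034234  -0.83818299  0.41497454] [-264.52343467  357.95467994  788.53368902]
side 390.8358155090269 390.8358155090269 277.2004271777637 209.33048827423247 [ 0.17609256 -2.47605324  1.74311878] [ 552.89731171   50.17742098 1005.00691419]
```

View pics/scene0.png

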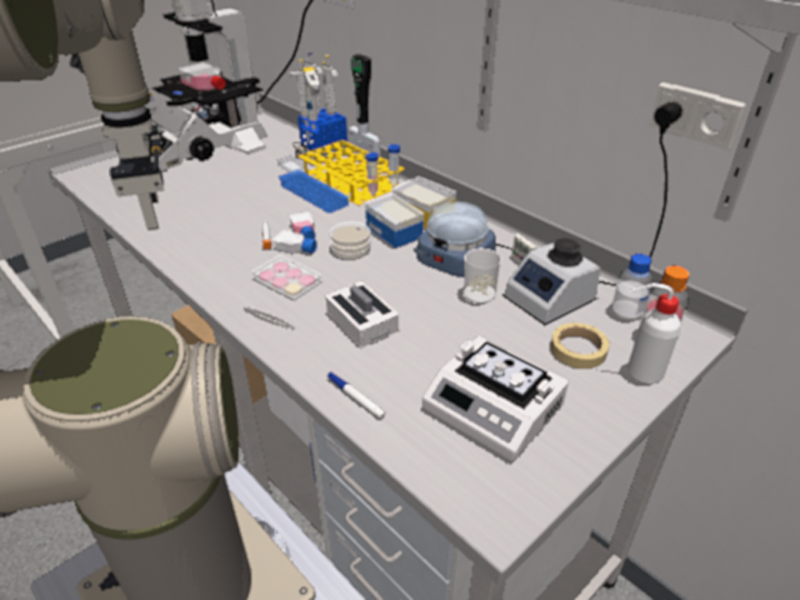

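View pics/side0.png

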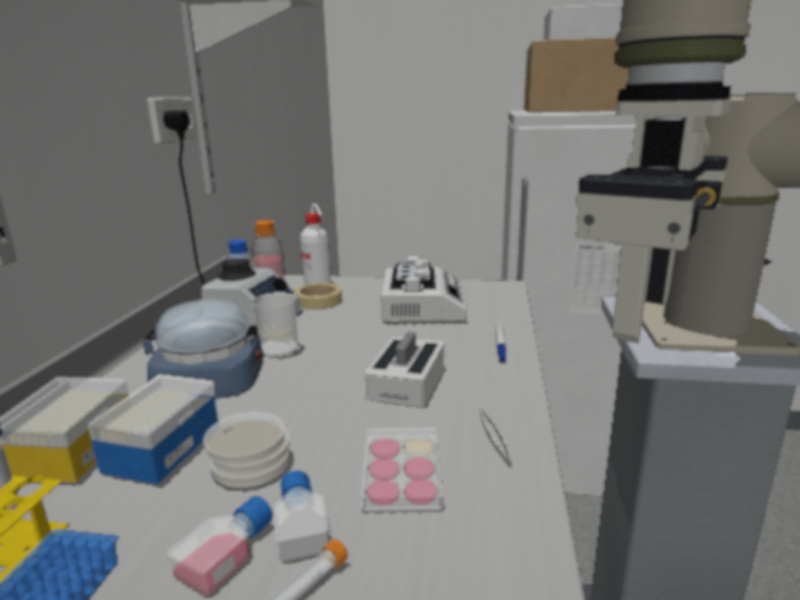

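The scene view shows the hood at about (363,305), with its handle at (361,297). The bath is at (495,395), and its block and tubes at (505,368). I'll work out rough positions, then look with the wrist camera.

```bash
cat > h.py <<'E'
import numpy as np,cv2
from cell import ctrl
def ray(f,u,v,z):
    R=cv2.Rodrigues(np.array(f["rvec"]))[0];C=-R.T@np.array(f["tvec"])
    d=R.T@np.array([(u-f["cx"])/f["fx"],(v-f["cy"])/f["fy"],1]);return C+d*(z-C[2])/d[2]
def proj(f,P):
    K=np.array([[f["fx"],0,f["cx"]],[0,f["fy"],f["cy"]],[0,0,1.]])
    return cv2.projectPoints(np.array(P,float),np.array(f["rvec"]),np.array(f["tvec"]),K,None)[0][:,0]
E
python3 - <<'E'
from h import *
f=ctrl.grab_frame("scene");k=.7
for n,u,v,z in(("handle a",353,288,71),("handle b",371,303,71),("block",503,372,76),("bathc1",424,398,40),("bath c2",515,452,40),("pen",355,394,8),("beaker",480,295,0),("plate",287,277,20)):print(n,ray(f,u*k,v*k,z).round(0))
a=f["image"][190:322,222:402];cv2.imwrite("pics/crop1.png",cv2.resize(a,(800,587),interpolation=cv2.INTER_CUBIC)[:,:,::-1])
s=ctrl.get_state();w=ctrl.grab_frame("wrist");R=cv2.Rodrigues(w["rvec"])[0];T=cv2.Rodrigues(np.array(s["tcp_rot"]))[0]
C=-R.T@w["tvec"];print("cam in tool",(T.T@(C-s["tcp_pos"])).round(1),"\n",(T.T@R.T).round(2),"\nT",T.round(2),w["fx"])
E
```

```text
handle a [503. 289.  71.]
handle b [497. 230.  71.]
block [526. -55.  76.]
bathc1 [420.  15.  40.]
bath c2 [ 440. -153.   40.]
pen [365. 123.   8.]
beaker [737. 169.   0.]
plate [471. 468.  20.]
cam in tool [  82.6   -0.5 -148.7] 
 [[ 0.   -0.96 -0.3 ]
 [ 1.    0.   -0.  ]
 [ 0.   -0.3   0.96]] 
T [[-0.9   0.43 -0.  ]
 [ 0.43  0.9  -0.  ]
 [ 0.   -0.   -1.  ]] 376.6992564925345
```

View pics/crop1.png

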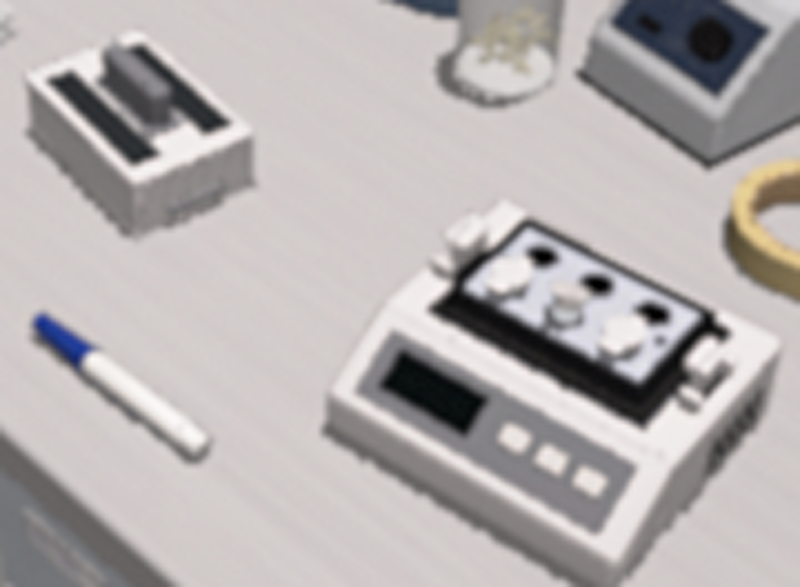

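The middle tube's cap (crop ~565,300) is the open one. The bath is yawed by about +0.12 rad and the hood by about -0.1. Next I'll turn the tool and look at the hood, then the bath, from above.

```bash
python3 -m jog '[{"jaw":0,"delta_pos":[0,0,0],"turn":0.1},{"jaw":0,"delta_pos":[0,0,0],"turn":0.1},{"jaw":0,"delta_pos":[0,0,0],"turn":0.1},{"jaw":0,"delta_pos":[0,0,0],"turn":0.1},{"jaw":0,"delta_pos":[0,0,0],"turn":0.1},{"jaw":0,"delta_pos":[0,0,0],"turn":0.1},{"jaw":0,"delta_pos":[0,0,0],"turn":0.1},{"jaw":0,"delta_pos":[0,0,0],"turn":0.1},{"jaw":0,"delta_pos":[0,0,0],"turn":0.1},{"jaw":0,"delta_pos":[0,0,0],"turn":0.1}]'
python3 -m jog '[{"jaw":0,"delta_pos":[-31,20,0],"turn":0},{"jaw":0,"delta_pos":[-31,20,0],"turn":0},{"jaw":0,"delta_pos":[-31,20,0],"turn":0},{"jaw":0,"delta_pos":[-31,20,0],"turn":0},{"jaw":0,"delta_pos":[-31,20,0],"turn":0},{"jaw":0,"delta_pos":[-31,20,0],"turn":0},{"jaw":0,"delta_pos":[-31,20,0],"turn":0},{"jaw":0,"delta_pos":[-31,20,0],"turn":0},{"jaw":0,"delta_pos":[-31,20,0],"turn":0},{"jaw":0,"delta_pos":[0,0,0],"turn":0}]'
cat >> h.py <<'E'
import pickle
def snap(n,name="wrist"):
    f=ctrl.grab_frame(name);pickle.dump(f,open(f"pics/{n}.pkl","wb"))
    cv2.imwrite(f"pics/{n}.png",cv2.resize(f["image"],(800,600),interpolation=cv2.INTER_CUBIC)[:,:,::-1]);return f
def load(n):return pickle.load(open(f"pics/{n}.pkl","rb"))
E
python3 -c "
from h import *
snap('w1')"
python3 -m jog '[{"jaw":1,"delta_pos":[-35,-1,0],"turn":0},{"jaw":1,"delta_pos":[-35,-1,0],"turn":0},{"jaw":1,"delta_pos":[-35,-1,0],"turn":0},{"jaw":1,"delta_pos":[-35,-1,0],"turn":0},{"jaw":1,"delta_pos":[-35,-1,0],"turn":0},{"jaw":1,"delta_pos":[-35,-1,0],"turn":0},{"jaw":1,"delta_pos":[-35,-1,0],"turn":0},{"jaw":1,"delta_pos":[-35,-1,0],"turn":0},{"jaw":1,"delta_pos":[-35,-1,0],"turn":0},{"jaw":1,"delta_pos":[0,0,0],"turn":0}]' 20
python3 -c "
from h import *
snap('w2')"
```

```text
t: 1.03
tcp_pos: [260.8, 540.2, 235.3]
tcp_rot: [2.089, 2.346, -0.001]
ft_force: [0.1, 0.1, 0.1]
gripper_width: 92.7
gripper_force: 0.0
t: 1.87
tcp_pos: [476.6, 280.1, 235.4]
tcp_rot: [2.087, 2.345, -0.001]
ft_force: [-0.1, 0.1, -0.3]
gripper_width: 93.0
gripper_force: 0.0
t: 2.75
tcp_pos: [502.3, -32.8, 235.6]
tcp_rot: [2.086, 2.347, -0.002]
ft_force: [-0.1, 0.5, -0.3]
gripper_width: 31.0
gripper_force: 0.0
```

View pics/w1.png

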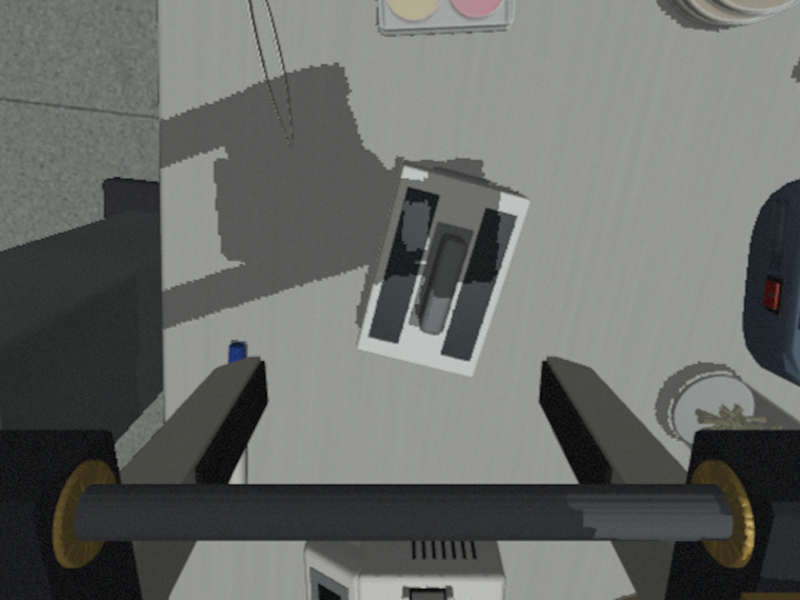

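View pics/w2.png

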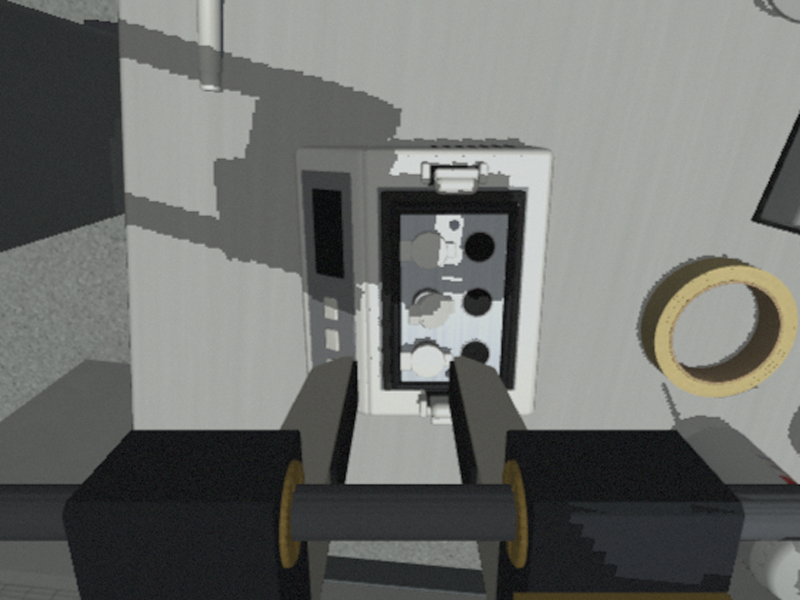

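In w1 the hood's top corners are (403,165), (528,198), (472,376) and (358,347). In w2 the collar corners are (381,190), (527,190), (515,390) and (385,388). The shut caps are at (430,249) and (428,360), the wells at (480,247) to (474,353), and the half-open middle cap at ~(430,305).

Run:
```python
from h import *
k=.7
f=load('w1')
P=np.array([ray(f,u*k,v*k,44)[:2] for u,v in((403,165),(528,198),(472,376),(358,347))])
print("hood",P.round(0).tolist(),P.mean(0).round(1),"sides",[np.linalg.norm(P[i]-P[(i+1)%4]).round(1) for i in range(4)])
d=(P[0]+P[1]-P[2]-P[3]);print("hood yaw",np.arctan2(-d[0],d[1]))
H=np.array([ray(f,u*k,v*k,71)[:2] for u,v in((455,236),(432,331))]);print("handle",H.mean(0),np.linalg.norm(H[0]-H[1]))
f=load('w2');q=lambda u,v,z:ray(f,u*k,v*k,z)[:2]
C=np.array([q(*a,78) for a in((381,190),(527,190),(515,390),(385,388))]);print("collar",C.round(0).tolist(),C.mean(0))
caps=[q(430,249,87.5),q(428,360,87.5)];w=[q(480,247,76),q(474,353,76)];m=q(476,301,76);r=[q(552,150,60),q(535,413,60)];ca=[q(457,180,81),q(440,408,81)]
for n,(a,b) in dict(caps=caps,wells=w,rear=r,catch=ca).items():
    d=a-b;print(n,a.round(1),b.round(1),"mid",((a+b)/2).round(1),"yaw",np.arctan2(-d[0],d[1]).round(3),np.linalg.norm(d).round(1))
```

```text
hood [[470.0, 339.0], [550.0, 328.0], [534.0, 202.0], [453.0, 215.0]] [501.9 271.1] sides [np.float64(81.0), np.float64(126.6), np.float64(81.7), np.float64(125.0)]
hood yaw -0.1295214352957849
handle [502.04129532 273.21489312] 61.295988948085366
collar [[484.0, 13.0], [566.0, 23.0], [581.0, -101.0], [500.0, -109.0]] [532.84089481 -43.46957687]
caps [515.4 -15. ] [523.2 -82.7] mid [519.3 -48.9] yaw 0.115 68.1
wells [545.1 -12.9] [552.2 -79.7] mid [548.7 -46.3] yaw 0.105 67.2
rear [580.3  45.7] [ 603.2 -125.2] mid [591.8 -39.7] yaw 0.133 172.4
catch [525.6  24. ] [ 535.8 -117.4] mid [530.7 -46.7] yaw 0.072 141.8
```

Bath: block centre ≈(533,-46.5), yaw ≈0.117, which already matches the tool. I'll press about 8 mm to the lip side of the middle tube.

```bash
python3 -m jog '[{"jaw":1,"delta_pos":[-6,2,10],"turn":0},{"jaw":1,"delta_pos":[-6,2,10],"turn":0},{"jaw":1,"delta_pos":[-6,3,10],"turn":0},{"jaw":1,"delta_pos":[0,0,12],"turn":0},{"jaw":1,"delta_pos":[0,0,12],"turn":0},{"jaw":1,"delta_pos":[0,0,12],"turn":0},{"jaw":1,"delta_pos":[0,0,12],"turn":0},{"jaw":1,"delta_pos":[0,0,12],"turn":0},{"jaw":1,"delta_pos":[0,0,10],"turn":0},{"jaw":1,"delta_pos":[0,0,6],"turn":0}]'
python3 -c "
from h import *
f=snap('w3')
a=f['image'][90:300,160:440];cv2.imwrite('pics/w3c.png',cv2.resize(a,(800,600),interpolation=cv2.INTER_CUBIC)[:,:,::-1])
print(ctrl.get_state()['ft_force'],proj(f,[[511.5,-50,112]]))"
```

```text
t: 3.63
tcp_pos: [510.6, -45.4, 127.7]
tcp_rot: [-2.082, -2.351, 0.001]
ft_force: [-0.3, 0.2, -0.7]
gripper_width: 0.7
gripper_force: 0.0
[-0.9369176  -0.33155955 -1.47241224] [[283.20013109 276.00235459]]
```

View pics/w3.png

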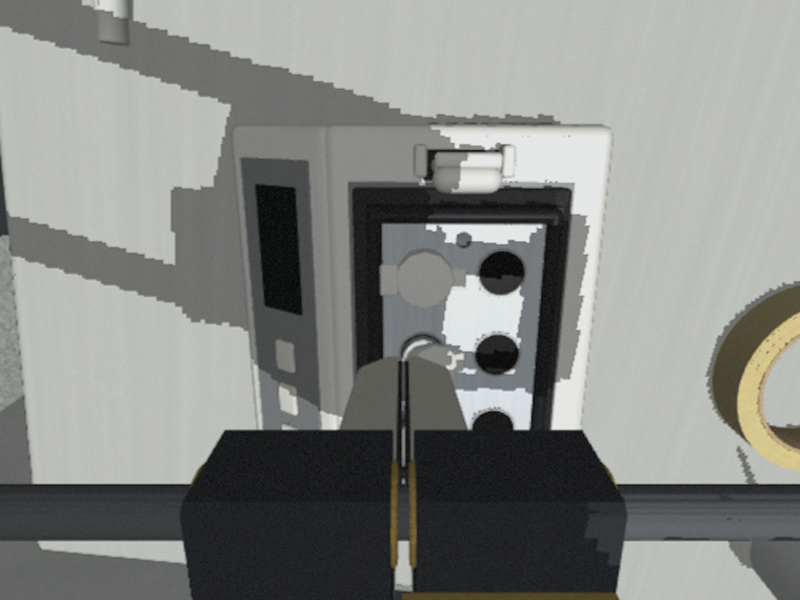

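Closed fingertips are just above the middle tube, with the cap standing at ~(440,355). I'll shift 5 mm to -y and press down gradually.

```bash
python3 -m jog '[{"jaw":1,"delta_pos":[-3,0,0],"turn":0},{"jaw":1,"delta_pos":[-2,0,2],"turn":0},{"jaw":1,"delta_pos":[0,0,3],"turn":0},{"jaw":1,"delta_pos":[0,0,3],"turn":0},{"jaw":1,"delta_pos":[0,0,2],"turn":0},{"jaw":1,"delta_pos":[0,0,2],"turn":0},{"jaw":1,"delta_pos":[0,0,2],"turn":0},{"jaw":1,"delta_pos":[0,0,1],"turn":0},{"jaw":1,"delta_pos":[0,0,1],"turn":0},{"jaw":1,"delta_pos":[0,0,0],"turn":0}]'
python3 -m jog '[{"jaw":1,"delta_pos":[0,0,1],"turn":0},{"jaw":1,"delta_pos":[0,0,1],"turn":0},{"jaw":1,"delta_pos":[0,0,1],"turn":0},{"jaw":1,"delta_pos":[0,0,1],"turn":0},{"jaw":1,"delta_pos":[0,0,0],"turn":0},{"jaw":1,"delta_pos":[0,0,0],"turn":0},{"jaw":1,"delta_pos":[0,0,0],"turn":0},{"jaw":1,"delta_pos":[0,0,0],"turn":0},{"jaw":1,"delta_pos":[0,0,0],"turn":0},{"jaw":1,"delta_pos":[0,0,0],"turn":0}]'
```

```text
t: 4.52
tcp_pos: [512.0, -50.6, 113.5]
tcp_rot: [-2.083, -2.352, 0.0]
ft_force: [0.4, -1.0, 0.5]
gripper_width: 0.3
gripper_force: 0.1
t: 5.35
tcp_pos: [513.0, -50.8, 110.4]
tcp_rot: [2.082, 2.35, 0.002]
ft_force: [2.6, -1.4, 6.1]
gripper_width: 0.3
gripper_force: 2.9
```

```bash
python3 -m jog '[{"jaw":1,"delta_pos":[0,0,1],"turn":0},{"jaw":1,"delta_pos":[0,0,1],"turn":0},{"jaw":1,"delta_pos":[0,0,1],"turn":0},{"jaw":1,"delta_pos":[0,0,1],"turn":0},{"jaw":1,"delta_pos":[0,0,0],"turn":0},{"jaw":1,"delta_pos":[0,0,0],"turn":0},{"jaw":1,"delta_pos":[0,0,0],"turn":0},{"jaw":1,"delta_pos":[0,0,0],"turn":0},{"jaw":1,"delta_pos":[0,0,0],"turn":0},{"jaw":1,"delta_pos":[0,0,0],"turn":0}]'
python3 -m jog '[{"jaw":1,"delta_pos":[0,0,1],"turn":0},{"jaw":1,"delta_pos":[0,0,1],"turn":0},{"jaw":1,"delta_pos":[0,0,1],"turn":0},{"jaw":1,"delta_pos":[0,0,0],"turn":0},{"jaw":1,"delta_pos":[0,0,0],"turn":0},{"jaw":1,"delta_pos":[0,0,0],"turn":0},{"jaw":1,"delta_pos":[0,0,0],"turn":0},{"jaw":1,"delta_pos":[0,0,0],"turn":0},{"jaw":1,"delta_pos":[0,0,0],"turn":0},{"jaw":1,"delta_pos":[0,0,0],"turn":0}]'
```

```text
t: 6.18
tcp_pos: [512.0, -50.7, 105.6]
tcp_rot: [-2.083, -2.352, 0.0]
ft_force: [0.2, -0.3, 0.1]
gripper_width: 0.3
gripper_force: 0.0
t: 7.02
tcp_pos: [512.9, -50.8, 104.5]
tcp_rot: [2.082, 2.351, 0.001]
ft_force: [-4.0, 0.7, 12.8]
gripper_width: 0.1
gripper_force: 6.5
```

The cap clicked: the force dropped, then it was solid at tip height 87.5 mm. Now on to the hood.

```bash
python3 -m jog '[{"jaw":0.4,"delta_pos":[0,0,-40],"turn":0},{"jaw":0.4,"delta_pos":[0,0,-40],"turn":0},{"jaw":0.4,"delta_pos":[40,3,0],"turn":0},{"jaw":0.4,"delta_pos":[40,3,0],"turn":0},{"jaw":0.4,"delta_pos":[40,3,0],"turn":0},{"jaw":0.4,"delta_pos":[40,3,0],"turn":0},{"jaw":0.4,"delta_pos":[40,3,0],"turn":0},{"jaw":0.4,"delta_pos":[40,4,0],"turn":0},{"jaw":0.4,"delta_pos":[40,4,0],"turn":0},{"jaw":0.4,"delta_pos":[40,4,0],"turn":0}]'
python3 -m jog '[{"jaw":0.4,"delta_pos":[0,0,0],"turn":0.08},{"jaw":0.4,"delta_pos":[0,0,0],"turn":0.08},{"jaw":0.4,"delta_pos":[0,0,0],"turn":0.08},{"jaw":0.4,"delta_pos":[0,0,10],"turn":0},{"jaw":0.4,"delta_pos":[0,0,10],"turn":0},{"jaw":0.4,"delta_pos":[0,0,10],"turn":0},{"jaw":0.4,"delta_pos":[0,0,10],"turn":0},{"jaw":0.4,"delta_pos":[0,0,10],"turn":0},{"jaw":0.4,"delta_pos":[0,0,0],"turn":0},{"jaw":0.4,"delta_pos":[0,0,0],"turn":0}]'
python3 -c "
from h import *
snap('w4')"
```

```text
t: 7.85
tcp_pos: [499.8, 272.3, 182.7]
tcp_rot: [2.083, 2.352, 0.0]
ft_force: [0.5, -0.3, -0.4]
gripper_width: 55.4
gripper_force: 0.0
t: 8.68
tcp_pos: [499.5, 269.8, 131.4]
tcp_rot: [-2.349, -2.085, 0.003]
ft_force: [-0.2, -0.0, 0.5]
gripper_width: 56.0
gripper_force: 0.0
```

View pics/w4.png

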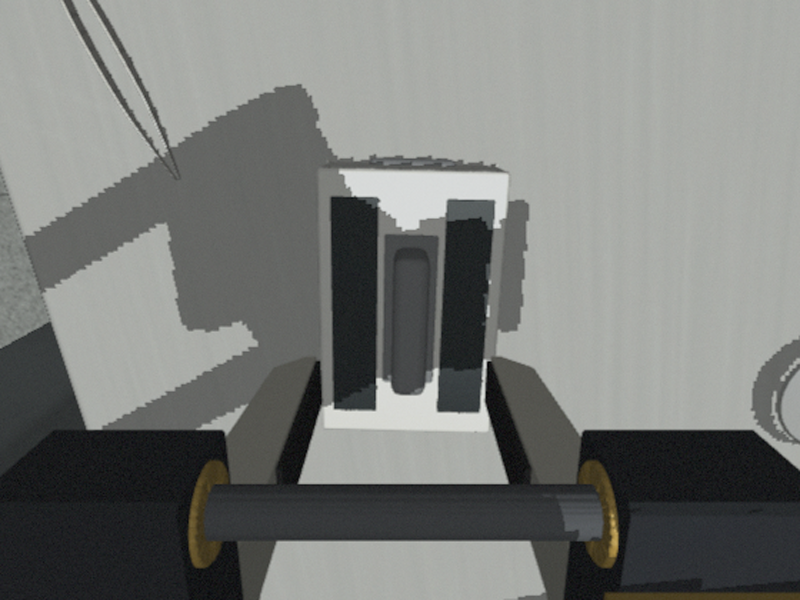

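Hood seen from above: top corners (320,170), (508,173), (488,430), (324,428); handle top ends (411,250) and (408,392). I'll compute the correction.

Run:
```python
from h import *
k=.7;f=load('w4');s=ctrl.get_state();T=cv2.Rodrigues(np.array(s["tcp_rot"]))[0];t=np.array(s["tcp_pos"])
P=np.array([ray(f,u*k,v*k,44) for u,v in((320,170),(508,173),(488,430),(324,428))]);d=P[0]+P[1]-P[2]-P[3]
H=np.array([ray(f,u*k,v*k,71) for u,v in((411,249),(408,394))]);h=H[0]-H[1]
print(P.mean(0),np.arctan2(-d[0],d[1]),H.mean(0),np.arctan2(-h[0],h[1]),np.linalg.norm(h),"sides",[np.linalg.norm(P[i]-P[(i+1)%4]).round(1) for i in range(4)])
print("tool y az",np.arctan2(T[1,1],T[0,1]),"d tool",T.T@(P.mean(0)-t),T.T@(H.mean(0)-t),t)
```

```text
[502.50292902 270.34175626  44.        ] -0.14438074775395232 [502.42030106 273.22752546  71.        ] -0.13448869219615134 63.91106029006457 sides [np.float64(80.7), np.float64(125.4), np.float64(81.7), np.float64(125.6)]
tool y az -0.1188940853095106 d tool [ 0.59771383  2.43043429 88.32347001] [ 3.44422236  1.9894623  61.32277698] [500.07631252 270.0596089  132.32514678]
```

```bash
python3 -m jog '[{"jaw":0.4,"delta_pos":[2,2,10],"turn":0.02},{"jaw":0.4,"delta_pos":[0,0,10],"turn":0},{"jaw":0.4,"delta_pos":[0,0,10],"turn":0},{"jaw":0.4,"delta_pos":[0,0,10],"turn":0},{"jaw":0.4,"delta_pos":[0,0,10],"turn":0},{"jaw":0.4,"delta_pos":[0,0,9],"turn":0},{"jaw":0.4,"delta_pos":[0,0,5],"turn":0},{"jaw":0.4,"delta_pos":[0,0,3],"turn":0},{"jaw":0.4,"delta_pos":[0,0,1],"turn":0},{"jaw":0.4,"delta_pos":[0,0,0],"turn":0}]'
python3 -m jog '[{"jaw":1,"delta_pos":[0,0,0],"turn":0},{"jaw":1,"delta_pos":[0,0,0],"turn":0},{"jaw":1,"delta_pos":[0,0,0],"turn":0},{"jaw":1,"delta_pos":[0,0,0],"turn":0},{"jaw":1,"delta_pos":[0,0,0],"turn":0},{"jaw":1,"delta_pos":[0,0,0],"turn":0},{"jaw":1,"delta_pos":[0,0,0],"turn":0},{"jaw":1,"delta_pos":[0,0,0],"turn":0},{"jaw":1,"delta_pos":[0,0,0],"turn":0},{"jaw":1,"delta_pos":[0,0,0],"turn":0}]' 50
```

```text
t: 9.57
tcp_pos: [502.5, 272.0, 64.6]
tcp_rot: [-2.37, -2.062, -0.0]
ft_force: [0.2, -0.4, -0.0]
gripper_width: 56.0
gripper_force: 0.0
t: 10.4
tcp_pos: [502.4, 272.0, 64.7]
tcp_rot: [2.37, 2.062, 0.0]
ft_force: [-0.7, -0.4, 0.8]
gripper_width: 14.9
gripper_force: 50.0
```

Gripped at 14.9 mm, which is the rib's width. Lift, turn and carry.

```bash
python3 -m jog '[{"jaw":1,"delta_pos":[0,0,-4],"turn":0},{"jaw":1,"delta_pos":[0,0,-8],"turn":0},{"jaw":1,"delta_pos":[0,0,-16],"turn":-0.03},{"jaw":1,"delta_pos":[0,0,-18],"turn":-0.04},{"jaw":1,"delta_pos":[0,0,-18],"turn":-0.05},{"jaw":1,"delta_pos":[0,0,-18],"turn":-0.05},{"jaw":1,"delta_pos":[0,0,-18],"turn":-0.04},{"jaw":1,"delta_pos":[0,0,-12],"turn":-0.03},{"jaw":1,"delta_pos":[0,0,-8],"turn":-0.016},{"jaw":1,"delta_pos":[0,0,0],"turn":0}]'
python3 -m jog '[{"jaw":1,"delta_pos":[-15,0,0],"turn":0},{"jaw":1,"delta_pos":[-30,-1,0],"turn":0},{"jaw":1,"delta_pos":[-40,-1,0],"turn":0},{"jaw":1,"delta_pos":[-40,-1,0],"turn":0},{"jaw":1,"delta_pos":[-40,-1,0],"turn":0},{"jaw":1,"delta_pos":[-40,-1,0],"turn":0},{"jaw":1,"delta_pos":[-40,-1,0],"turn":0},{"jaw":1,"delta_pos":[-40,-1,0],"turn":0},{"jaw":1,"delta_pos":[-25,0,0],"turn":0},{"jaw":1,"delta_pos":[-10,0,0],"turn":0}]'
python3 -c "
from h import *
f=snap('w5');s=snap('s5','scene');snap('sd5','side')
st=ctrl.get_state();print(st['tcp_pos'],st['tcp_rot'],st['ft_force'],st['gripper_width'])
print(proj(s,[st['tcp_pos']]))"
```

```text
t: 11.23
tcp_pos: [503.5, 272.5, 187.3]
tcp_rot: [2.086, 2.347, 0.005]
ft_force: [-0.2, -0.1, -1.1]
gripper_width: 14.6
gripper_force: 50.0
t: 12.07
tcp_pos: [532.3, -50.3, 183.6]
tcp_rot: [-2.093, -2.343, 0.002]
ft_force: [0.8, -0.9, -1.9]
gripper_width: 14.6
gripper_force: 50.0
[532.36725766 -46.57420218 183.8030624 ] [-2.08923947e+00 -2.34407719e+00  4.44709732e-04] [-0.14048374  0.67878942 -1.80743385] 14.519516738992818
[[355.8502357 220.445578 ]]
```

View pics/w5.png

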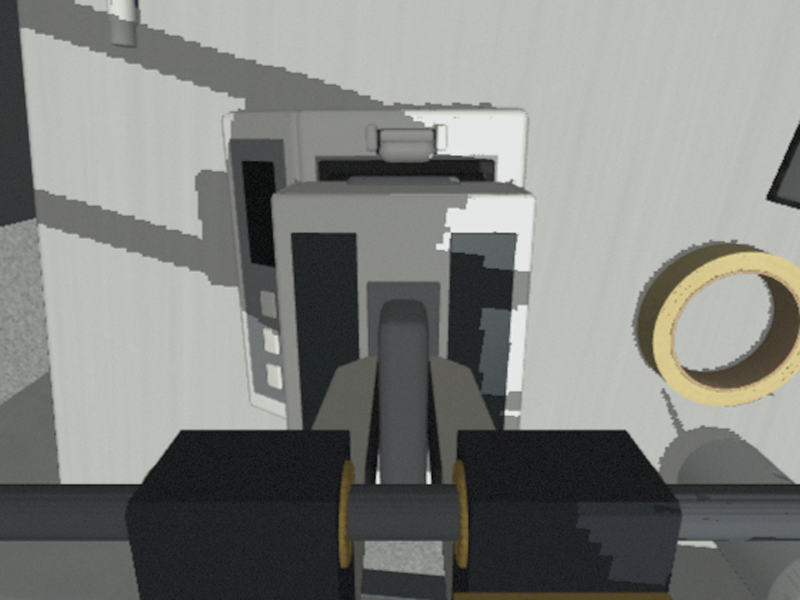

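The hood is over the bath. Its far top edge runs (275,194)–(533,197), the +y catch nose spans (380–437, ~160), and the collar's far edge runs (319,158)–(496,159). Comparing these in the tool frame.

Run:
```python
from h import *
k=.7;f=load('w5');t=np.array([532.37,-46.57,183.8]);T=cv2.Rodrigues(np.array([2.0892,2.3441,0]))[0]
q=lambda u,v,z:(T.T@(ray(f,u*k,v*k,z)-t))[:2].round(1)
z=183.8-64.7+44
print("hood far corners",q(275,194,z),q(533,197,z),"expect x=64,y=+-42")
print("handle top end",q(404,300,z+27),"expect 31,0")
print("collar far corners",q(319,158,78),q(496,159,78),"expect x=59 y=+-37")
print("catch nose sides",q(380,160,81),q(437,160,81),"expect y=+-12")
print("deck far edge",q(228,113,60),q(527,111,60),"x=89; right y=60")
```

```text
hood far corners [ 58.6 -40.5] [57.5 39.9] expect x=64,y=+-42
handle top end [32.5 -0.4] expect 31,0
collar far corners [ 64.9 -39.4] [64.3 41.9] expect x=59 y=+-37
catch nose sides [ 64.1 -11.2] [64.1 14.6] expect y=+-12
deck far edge [ 85.  -84.8] [85.6 58.6] x=89; right y=60
```

The estimates suggest the hood should move about +1.5 mm in tool x and +1 mm in tool y, within the play plus the collar's rounding. I'll descend to just above the collar, then feel my way down.

```bash
python3 -m jog '[{"jaw":1,"delta_pos":[1.5,1,4],"turn":0},{"jaw":1,"delta_pos":[0,0,8],"turn":0},{"jaw":1,"delta_pos":[0,0,8],"turn":0},{"jaw":1,"delta_pos":[0,0,8],"turn":0},{"jaw":1,"delta_pos":[0,0,5],"turn":0},{"jaw":1,"delta_pos":[0,0,3],"turn":0},{"jaw":1,"delta_pos":[0,0,0],"turn":0},{"jaw":1,"delta_pos":[0,0,0],"turn":0},{"jaw":1,"delta_pos":[0,0,0],"turn":0},{"jaw":1,"delta_pos":[0,0,0],"turn":0}]'
python3 -m jog '[{"jaw":1,"delta_pos":[0,0,1],"turn":0},{"jaw":1,"delta_pos":[0,0,1],"turn":0},{"jaw":1,"delta_pos":[0,0,1],"turn":0},{"jaw":1,"delta_pos":[0,0,1],"turn":0},{"jaw":1,"delta_pos":[0,0,1],"turn":0},{"jaw":1,"delta_pos":[0,0,0],"turn":0},{"jaw":1,"delta_pos":[0,0,0],"turn":0},{"jaw":1,"delta_pos":[0,0,0],"turn":0},{"jaw":1,"delta_pos":[0,0,0],"turn":0},{"jaw":1,"delta_pos":[0,0,0],"turn":0}]'
python3 -m jog '[{"jaw":1,"delta_pos":[0,0,1],"turn":0},{"jaw":1,"delta_pos":[0,0,1],"turn":0},{"jaw":1,"delta_pos":[0,0,0],"turn":0},{"jaw":1,"delta_pos":[0,0,0],"turn":0},{"jaw":1,"delta_pos":[0,0,0],"turn":0},{"jaw":1,"delta_pos":[0,0,0],"turn":0},{"jaw":1,"delta_pos":[0,0,0],"turn":0},{"jaw":1,"delta_pos":[0,0,0],"turn":0},{"jaw":1,"delta_pos":[0,0,0],"turn":0},{"jaw":1,"delta_pos":[0,0,0],"turn":0}]'
```

```text
t: 13.05
tcp_pos: [533.9, -45.1, 149.1]
tcp_rot: [2.088, 2.347, 0.001]
ft_force: [-1.6, 0.1, -2.1]
gripper_width: 14.7
gripper_force: 50.0
t: 13.88
tcp_pos: [533.6, -45.1, 143.7]
tcp_rot: [2.088, 2.348, -0.0]
ft_force: [-1.0, -0.6, -1.9]
gripper_width: 14.6
gripper_force: 50.0
t: 14.72
tcp_pos: [533.6, -45.0, 141.6]
tcp_rot: [-2.088, -2.348, 0.0]
ft_force: [0.2, -1.1, -1.7]
gripper_width: 14.8
gripper_force: 50.0
```

```bash
python3 -m jog '[{"jaw":1,"delta_pos":[0,0,1],"turn":0},{"jaw":1,"delta_pos":[0,0,1],"turn":0},{"jaw":1,"delta_pos":[0,0,0],"turn":0},{"jaw":1,"delta_pos":[0,0,0],"turn":0},{"jaw":1,"delta_pos":[0,0,0],"turn":0},{"jaw":1,"delta_pos":[0,0,0],"turn":0},{"jaw":1,"delta_pos":[0,0,0],"turn":0},{"jaw":1,"delta_pos":[0,0,0],"turn":0},{"jaw":1,"delta_pos":[0,0,0],"turn":0},{"jaw":1,"delta_pos":[0,0,0],"turn":0}]'
python3 -m jog '[{"jaw":1,"delta_pos":[0,0,1],"turn":0},{"jaw":1,"delta_pos":[0,0,1],"turn":0},{"jaw":1,"delta_pos":[0,0,0],"turn":0},{"jaw":1,"delta_pos":[0,0,0],"turn":0},{"jaw":1,"delta_pos":[0,0,0],"turn":0},{"jaw":1,"delta_pos":[0,0,0],"turn":0},{"jaw":1,"delta_pos":[0,0,0],"turn":0},{"jaw":1,"delta_pos":[0,0,0],"turn":0},{"jaw":1,"delta_pos":[0,0,0],"turn":0},{"jaw":1,"delta_pos":[0,0,0],"turn":0}]'
```

```text
t: 15.55
tcp_pos: [533.7, -45.1, 139.7]
tcp_rot: [2.088, 2.347, 0.0]
ft_force: [0.6, -1.8, -0.2]
gripper_width: 14.8
gripper_force: 50.0
t: 16.38
tcp_pos: [534.3, -45.6, 138.3]
tcp_rot: [2.087, 2.346, 0.0]
ft_force: [0.3, -5.3, 3.6]
gripper_width: 14.3
gripper_force: 50.0
```

The +y catch is pushing the hood towards -y (-5 N), so I'll shift 1.5 mm that way and check.

```bash
python3 -m jog '[{"jaw":1,"delta_pos":[-1.5,0,0],"turn":0},{"jaw":1,"delta_pos":[0,0,0],"turn":0},{"jaw":1,"delta_pos":[0,0,0.5],"turn":0},{"jaw":1,"delta_pos":[0,0,0.5],"turn":0},{"jaw":1,"delta_pos":[0,0,0],"turn":0},{"jaw":1,"delta_pos":[0,0,0],"turn":0},{"jaw":1,"delta_pos":[0,0,0],"turn":0},{"jaw":1,"delta_pos":[0,0,0],"turn":0},{"jaw":1,"delta_pos":[0,0,0],"turn":0},{"jaw":1,"delta_pos":[0,0,0],"turn":0}]'
```

```text
t: 17.22
tcp_pos: [534.5, -46.1, 137.5]
tcp_rot: [2.087, 2.347, 0.002]
ft_force: [0.2, -0.4, 6.2]
gripper_width: 14.7
gripper_force: 50.0
```

Centred: the side force has vanished. Press on.

```bash
python3 -m jog '[{"jaw":1,"delta_pos":[0,0,1],"turn":0},{"jaw":1,"delta_pos":[0,0,1],"turn":0},{"jaw":1,"delta_pos":[0,0,1],"turn":0},{"jaw":1,"delta_pos":[0,0,0],"turn":0},{"jaw":1,"delta_pos":[0,0,0],"turn":0},{"jaw":1,"delta_pos":[0,0,0],"turn":0},{"jaw":1,"delta_pos":[0,0,0],"turn":0},{"jaw":1,"delta_pos":[0,0,0],"turn":0},{"jaw":1,"delta_pos":[0,0,0],"turn":0},{"jaw":1,"delta_pos":[0,0,0],"turn":0}]'
python3 -m jog '[{"jaw":1,"delta_pos":[0,0,1],"turn":0},{"jaw":1,"delta_pos":[0,0,1],"turn":0},{"jaw":1,"delta_pos":[0,0,1],"turn":0},{"jaw":1,"delta_pos":[0,0,0],"turn":0},{"jaw":1,"delta_pos":[0,0,0],"turn":0},{"jaw":1,"delta_pos":[0,0,0],"turn":0},{"jaw":1,"delta_pos":[0,0,0],"turn":0},{"jaw":1,"delta_pos":[0,0,0],"turn":0},{"jaw":1,"delta_pos":[0,0,0],"turn":0},{"jaw":1,"delta_pos":[0,0,0],"turn":0}]'
```

```text
t: 18.05
tcp_pos: [533.5, -46.3, 133.1]
tcp_rot: [-2.087, -2.347, 0.0]
ft_force: [1.8, 1.5, -2.7]
gripper_width: 14.5
gripper_force: 50.0
t: 18.88
tcp_pos: [533.3, -46.5, 130.2]
tcp_rot: [-2.087, -2.347, 0.001]
ft_force: [-1.2, 0.0, -9.9]
gripper_width: 14.6
gripper_force: 50.0
```

Both catches were passed at ~69 mm, and they now pull the hood down. Next, squeeze the seal.

```bash
python3 -m jog '[{"jaw":1,"delta_pos":[0,0,1],"turn":0},{"jaw":1,"delta_pos":[0,0,1],"turn":0},{"jaw":1,"delta_pos":[0,0,0],"turn":0},{"jaw":1,"delta_pos":[0,0,1],"turn":0},{"jaw":1,"delta_pos":[0,0,1],"turn":0},{"jaw":1,"delta_pos":[0,0,0],"turn":0},{"jaw":1,"delta_pos":[0,0,0],"turn":0},{"jaw":1,"delta_pos":[0,0,0],"turn":0},{"jaw":1,"delta_pos":[0,0,0],"turn":0},{"jaw":1,"delta_pos":[0,0,0],"turn":0}]'
python3 -m jog '[{"jaw":1,"delta_pos":[0,0,1],"turn":0},{"jaw":1,"delta_pos":[0,0,1],"turn":0},{"jaw":1,"delta_pos":[0,0,0],"turn":0},{"jaw":1,"delta_pos":[0,0,0],"turn":0},{"jaw":1,"delta_pos":[0,0,0],"turn":0},{"jaw":1,"delta_pos":[0,0,0],"turn":0},{"jaw":1,"delta_pos":[0,0,0],"turn":0},{"jaw":1,"delta_pos":[0,0,0],"turn":0},{"jaw":1,"delta_pos":[0,0,0],"turn":0},{"jaw":1,"delta_pos":[0,0,0],"turn":0}]'
```

```text
t: 19.72
tcp_pos: [534.5, -46.5, 128.1]
tcp_rot: [2.087, 2.347, 0.002]
ft_force: [-5.5, 2.0, 5.3]
gripper_width: 14.6
gripper_force: 50.0
t: 20.55
tcp_pos: [535.1, -46.6, 127.6]
tcp_rot: [2.086, 2.346, 0.003]
ft_force: [-8.5, 2.7, 15.0]
gripper_width: 14.8
gripper_force: 50.0
```

The seal is now solid at ~63 mm. I'll relieve the side force in x and raise the push to about 25 N.

```bash
python3 -m jog '[{"jaw":1,"delta_pos":[0,-1,1],"turn":0},{"jaw":1,"delta_pos":[0,-1,1],"turn":0},{"jaw":1,"delta_pos":[0,0,0],"turn":0},{"jaw":1,"delta_pos":[0,0,0],"turn":0},{"jaw":1,"delta_pos":[0,0,0],"turn":0},{"jaw":1,"delta_pos":[0,0,0],"turn":0},{"jaw":1,"delta_pos":[0,0,0],"turn":0},{"jaw":1,"delta_pos":[0,0,0],"turn":0},{"jaw":1,"delta_pos":[0,0,0],"turn":0},{"jaw":1,"delta_pos":[0,0,0],"turn":0}]'
python3 -c "
from h import *
f=snap('w6');st=ctrl.get_state();print(st['tcp_pos'],st['ft_force'],st['torque'])
s=ctrl.grab_frame('scene');a=s['image'][200:332,255:435]
b=np.hstack([cv2.resize(f['image'],(400,300)),cv2.resize(a,(400,300),interpolation=cv2.INTER_CUBIC)]);cv2.imwrite('pics/fin.png',b[:,:,::-1])"
```

```text
t: 21.38
tcp_pos: [535.0, -46.7, 127.4]
tcp_rot: [2.084, 2.343, 0.007]
ft_force: [-5.4, 4.0, 21.0]
gripper_width: 14.8
gripper_force: 50.1
[534.95958947 -46.70626683 127.44225469] [-4.99757052  5.07478493 21.63796053] [ 0.80926814  1.55080325 -0.06452741]
```

View pics/fin.png

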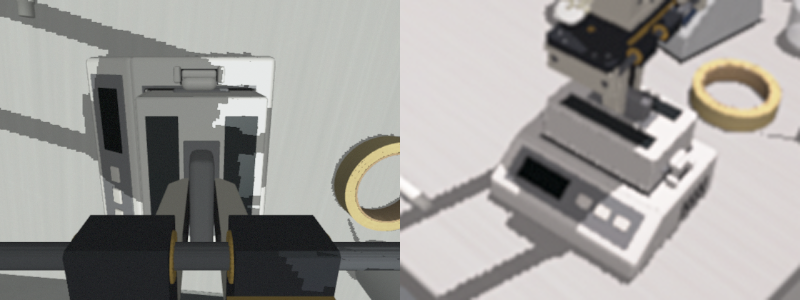

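The hood sits square with both catches over it. The push holds at about 21 N and the height no longer changes (z ≈ 63 mm, solid). Handing in.

```bash
python3 -c "
from cell import ctrl
print(ctrl.close_job())"
```

```text
the job is handed in; nothing more can be done
None
```

I pressed the middle tube's cap until it clicked shut, then set the hood over the block and pushed it past both catches. I handed in after about 21 s with the gripper still on the hood, pushing down at about 21 N on a seal that no longer gave; the verdict wasn't shown.

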